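# Open the boot-stud jar in its brace block

### The job

Take the square jar of boot studs up and off the two-pronged fork hook it hangs on and seat it fully down in the square well of the wooden block, which stops it turning. There unscrew its tight round cap (anticlockwise from above) until the threads let go, lift it straight off and finish still holding it, level and still, centred over the jar's mouth with its rim clear of the lip by about a finger's breadth, leaving the jar seated in the well. Keep the jar upright throughout and leave the tent peg, the blue cup and the small steel tin beside them where they are.

Things in the scene. Friction and masses are not known exactly. Their poses are not given: they have to be found in the camera images.
- jar: Loose white plastic jar, 0.2 to 0.45 kg, hanging by its collar on the fork, where it turns freely. Origin at the centre of its underside, z up, x, y square to its sides. Square body 56 x 56 mm, z 0 to 56; round neck 27 mm diameter, z 56 to 86; collar 51 mm diameter, z 86 to 90; threaded mouth 32 mm diameter, lip at z 110. It can be carried by its cap, which stays locked on until unscrewed.
- jar_mouth (a point): Centre of the jar's mouth at lip height, 110 mm above the jar's underside. A sprung rubber seal in the mouth presses the cap up with about 22 N, so the cap is stiff to turn (about 0.2 to 0.4 N m); after opening the seal stands about 7 mm above the lip. The cap's rim must rise 18.5 mm from its closed height to reach the lip.
- cap: Loose aluminium cap with knurled edge, 52 mm diameter, 27 mm tall, 45 g. Origin at the centre of its lower rim, z up; closed, 91.5 mm above the jar's underside. Inner lugs lock under ridges of the jar: turned anticlockwise from above it is free after 0.96 rad relative to the jar, meets a stop at about 2.3 rad, and cannot turn clockwise from closed. It rises 2 mm at most before it is free.
- fork_stand: Fixed steel stand. Origin on the bench under the fork's middle, z up. Two level prongs, 7 mm round bar, run along its x axis at y = +-19.5 mm, tops 136 mm up; open towards -x. They join at x = +32 mm; a bar leads back to a post at x = +90 mm. Nothing is higher than the prong tips. Base plate 8 mm thick, x -55 to +115 mm, y +-50 mm.
- fork_mouth (a point): Midway between the two upturned prong tips (31 mm to -x of the fork's middle), at the height of their tops, 145 mm above the bench. To take the jar off, raise it 11 to 21 mm (its body meets the prongs at 23 mm), then draw it at least 80 mm along the stand's -x.
- brace: Fixed wooden block 120 x 120 x 34 mm. Origin at the centre of its underside, z up, x and y along its sides. In the middle of its top is a square well 60 x 60 mm, 26 mm deep (floor 8 mm above the bench), rim chamfered 3 mm. The jar's body fits in any of the four quarter turns, with about 0.08 rad of turning play either way.
- tent_peg: Bystander: aluminium tent peg, 8 mm thick, about 190 mm long with a bent end, lying between fork and block; origin near its middle on the bench.
- cup: Bystander: blue ceramic cup, 80 mm in diameter, 85 mm tall; origin under its centre.
- tin: Bystander: small round steel tin 60 mm in diameter, 55 mm tall; origin under its centre.
Mind the look-alikes: they are no part of the job. Several things have the shape of the cap; the one meant has the colours described above.

How it is judged:
By the outcome, as a careful person would: the job done as asked, in the order asked, and still so for the second after the job is handed in, while the arm keeps its last pose, push and grip.
It also fails if it takes over 51 s, if anything falls off the work surface, if the arm or the gripper's body presses on something with over 40 N, if the wrist force passes 120 N, or if a joint passes its speed limit or range.

### The arm

A 7-joint arm with a two-finger parallel gripper is mounted at the origin on the work surface. World frame = base frame: x ahead of the robot, y to its left, z up, the work surface at z = 0. Lengths are in m, angles in rad, forces in N, time in s.
With the tool pointing down it reaches from about 0.35 to 0.9 m from the base axis. Payload 8.1 kg.
Tool frame: the origin (TCP) lies on the centre line of the jaws, within the pads' length; the fingertips stand 19 mm ahead of it and the grasp point (between the pads) is the TCP; z points along the fingers, y is the direction in which the jaws open and shut (so a half turn about z gives the same grasp; the last joint's range is limited). The gripper opens to 92 mm and grips with 3 to 60 N. Pads are 19 mm wide; open, the fingers measure 130 mm over their backs; the gripper's body (75 mm by 190 mm) begins 47 mm behind the grasp point.
Start: joints at [-1.343, 0.434, 0.025, 1.573, -0.012, 1.134, -0.075], TCP at [0.203, 0.591, 0.246] pointing down, gripper open.
Joint ranges: [-2.62, 2.62], [-0.44, 2.09], [-1.27, 1.32], [0.08, 2.57], [-1.32, 4.46], [0.12, 2], [-2.74, 2.74]. Speed limits (rad/s): [2.22, 2.22, 3.01, 3.01, 3.14, 3.14, 3.14].

### API

Orientations are given as a rotation vector (axis times angle).
In Python, from cell import monitor, imaging, workorder, outline_of gives the robot as it stands.
- The arm moves only by the tool move_arm, never from a script. Its argument "series" is a list of rows, each a list of 6 numbers: the shift along the world's x, y, z in cm, then the turn, a rotation vector about the world's x, y, z in degrees. A call has 1 to 8 rows; each row shifts and turns the commanded pose from where the row before left it; what a row does not reach is not made up. A row lasts 1/10 s, in which the tool goes at most 50 mm and 8.59 degrees, less where a joint would pass 70% of its speed; a pose out of reach is approached as far as the arm can. A call with a gripper value outside its range is refused whole. "grip" is the opening, from 0 (shut) to 1 (fully open), set as the call begins (left out, the last holds). The fingers move at their own pace and stop on an object; "force" is the grip in N (left out, the last holds). Time passes only in rows, so rows that do not move let the fingers close. It gives the time, the measured TCP pose, the force and the opening at its end, in the units of the state.
- monitor.observe(): the state, without advancing time (a new reading comes with each control period).
- imaging.get_image(name): name is "scene" or "top" or "wrist"; returns a dict with "color" (400x640x3 uint8, red, green, blue), "fx", "fy", "cx", "cy" (pixels), "dist_coeffs" ([k1, k2, p1, p2, k3] as OpenCV has them; the pictures are not rectified), "rvec" (rotation vector, rad) and "tvec" (3), from world to camera coordinates, as OpenCV has them; the wrist camera has in their place "mount" (4x4, takes a point from camera to tool coordinates, whose origin is the TCP and whose axes are the flange's). Camera axes: x right, y down, z forward; pixel columns grow to the right and rows downward; lengths in m; the calibration is good to about 2 mm. A picture is of the moment at which its call begins: read the wrist's pose just before it. There is no depth.
- workorder.sign_off(): hands the job in, once; it reports no verdict.
Trained networks look in the newest picture that a camera, given by its name, has taken for a name from the list of things; names that differ only in an ending like _2 or _b are one class to them, and where a whole thing is asked for, a point or a joint stands for the part that bears it (a point fixed in the world has none). Each returns a list of dicts, best first, with "p" (0 to 1); they miss things now and then, are a little off and sometimes report something else, mostly with a low value. They report only what shows in the picture. A call takes as long as a camera call. They do not tell look-alikes from the thing itself.
- outline_of(camera, thing): "mask" (400x640 bool, what is visible of it) and "rect" ([left, top, width, height] in pixels, round what is visible of it).
The state is a dict: "clock": time; "joints": joint angles; "dq": joint speeds; "joint_efforts": joint torques, N m; "position": TCP position; "ee_rot": TCP orientation; "force": force on the tool from outside, world axes, zero at the start; "ft_torque": the same for the moment, N m; "width": opening from 0.0 (shut) to 1.0 (fully open).
Only numpy, scipy, OpenCV 4.12 (cv2) and the standard library are available. Lean on these libraries where they do the work, as an engineer would, in place of code of your own. Each camera call takes 0.05 s, during which the arm holds its last target. There are 200 camera calls.

## Working session

There is one attempt and no reset: what is moved stays moved. The work goes in short steps, Python scripts to look and compute and a tool call to move; the robot and the scene stay as the last step left them, time stands still between calls to the robot, and variables do not carry over. Pictures are saved under pics/ and viewed, about 8 in all and at most 12, crops included, and the job is handed in when it is done.

Besides the shell and the picture viewer there is one more tool, called after "Call:" as name(argument=value, ...) on one line, values as JSON. move_arm: Moves the arm, as the interface text tells. Its arguments: {"type":"object","properties":{"series":{"type":"array"},"grip":{"type":"number"},"force":{"type":"number"}},"required":["series"]}

```bash
mkdir -p pics; ls; python3 - <<'E'
from cell import monitor, imaging, workorder, outline_of
import cv2,numpy as np
s=monitor.observe();print({k:np.round(v,3) for k,v in s.items()})
for n in("scene","top"):
    d=imaging.get_image(n);cv2.imwrite(f"pics/{n}0.png",d["color"][:,:,::-1])
    print(n,d["fx"],d["fy"],d["cx"],d["cy"],d["dist_coeffs"],d["rvec"],d["tvec"])
    for t in("jar","cap","fork_stand","brace","tent_peg","cup","tin"):
        print(t,[(round(o["p"],2),o["rect"]) for o in outline_of(n,t)][:4])
E
```

```text
pics
{'clock': np.float64(0.0), 'joints': array([-1.343,  0.435,  0.025,  1.574, -0.012,  1.134, -0.075]), 'dq': array([ 0.   ,  0.001, -0.001,  0.002, -0.001,  0.   , -0.   ]), 'joint_efforts': array([ 0.0000e+00, -6.6783e+01,  9.8500e-01, -3.1447e+01, -6.1000e-02,
        4.2000e-02,  0.0000e+00]), 'position': array([0.203, 0.591, 0.245]), 'ee_rot': array([-5.170e-01, -3.099e+00,  2.000e-03]), 'force': array([-0.258, -0.325,  0.085]), 'ft_torque': array([-0.008, -0.006, -0.003]), 'width': np.float64(1.002)}
scene 464.824368072281 464.824368072281 314.65811475102737 200.7958322515202 [0.01474343 0.         0.         0.         0.        ] [ 1.16425806  2.49675974 -0.816901  ] [ 0.3275412  -0.23311065  1.41295834]
jar [(0.6, [358.9, 264.8, 38.8, 30.9]), (0.35, [173.7, 136.5, 33.6, 39.5])]
cap [(0.82, [369.0, 245.4, 24.7, 32.7]), (0.67, [393.9, 234.5, 14.9, 24.4]), (0.63, [394.7, 331.9, 27.9, 26.2])]
fork_stand [(0.73, [321.6, 261.6, 82.5, 76.1])]
brace [(0.79, [215.3, 163.6, 57.9, 52.1])]
tent_peg []
cup [(0.94, [173.3, 137.1, 30.1, 38.7])]
tin [(0.76, [444.4, 310.8, 33.1, 32.5])]
top 484.2989862131891 484.2989862131891 320.6958263122564 208.16060536799282 [-0.10658797  0.          0.          0.          0.        ] [ 2.16239504 -2.11299881  0.19609686] [-0.00221971  0.54065975  1.44132377]
jar [(0.61, [246.6, 195.6, 19.6, 15.8])]
cap [(0.7, [242.2, 187.9, 18.5, 17.7]), (0.68, [248.4, 241.5, 23.7, 15.7]), (0.66, [207.6, 180.1, 19.4, 15.7])]
fork_stand [(0.71, [238.0, 171.5, 46.9, 54.7])]
brace [(0.73, [375.1, 187.8, 48.9, 52.6]), (0.68, [314.4, 209.0, 14.4, 61.5])]
tent_peg [(0.52, [319.0, 208.9, 10.3, 58.5])]
cup [(0.85, [439.1, 187.9, 31.6, 31.9])]
tin [(0.74, [183.4, 209.0, 19.9, 20.5])]
```

```bash
python3 - <<'E'
import cv2,numpy as np
a=cv2.imread("pics/scene0.png")[120:370,150:500];b=cv2.imread("pics/top0.png")[140:300,160:500]
a=cv2.resize(a,(420,300));b=cv2.resize(b,(637,300),interpolation=cv2.INTER_CUBIC)
cv2.imwrite("pics/s.png",cv2.resize(cv2.imread("pics/scene0.png")[120:370,150:500],(800,571),interpolation=cv2.INTER_CUBIC))
cv2.imwrite("pics/t.png",cv2.resize(cv2.imread("pics/top0.png")[140:300,160:500],(800,376),interpolation=cv2.INTER_CUBIC))
E
```

```text
(no output)
```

View pics/s.png

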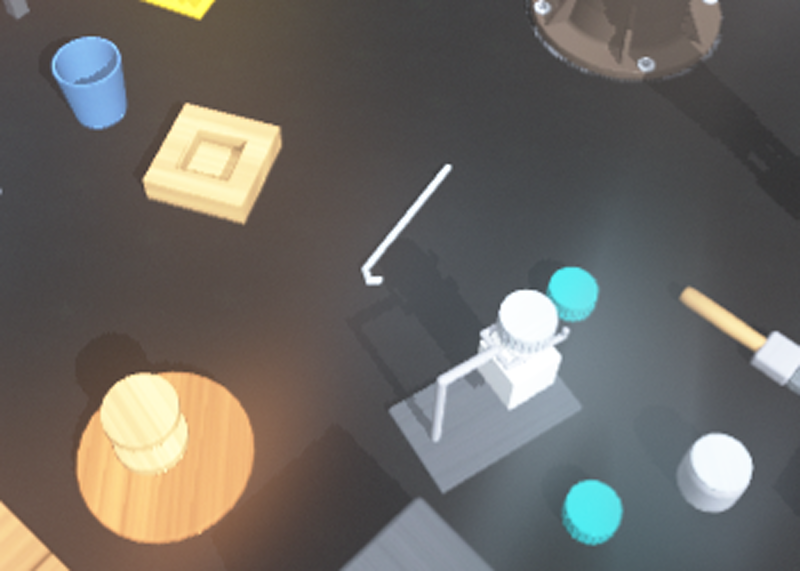

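View pics/t.png

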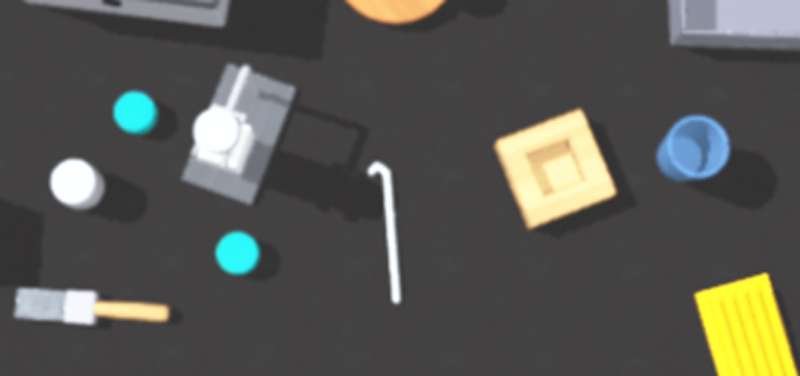

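Scene and top views: the white-capped jar hangs on the fork, at about (252,196) px in the top view. The cyan caps are look-alikes, and the brace is at about (397,212) px. Next I'll fit the cap, brace and stand poses using both cameras.

```bash
cat > h.py <<'E'
import cv2,numpy as np
from scipy.optimize import minimize
from scipy.spatial.transform import Rotation as R
from cell import monitor, imaging, workorder, outline_of
def cam(n):
    s=monitor.observe();d=imaging.get_image(n)
    K=np.array([[d["fx"],0,d["cx"]],[0,d["fy"],d["cy"]],[0,0,1]]);D=np.array(d["dist_coeffs"])
    if n=="wrist":
        T=np.eye(4);T[:3,:3]=R.from_rotvec(s["ee_rot"]).as_matrix();T[:3,3]=s["position"]
        W=np.linalg.inv(T@np.array(d["mount"]));rv=cv2.Rodrigues(W[:3,:3])[0];tv=W[:3,3]
    else: rv,tv=np.array(d["rvec"]),np.array(d["tvec"])
    return dict(n=n,img=d["color"],K=K,D=D,rv=rv,tv=tv)
def proj(c,P): return cv2.projectPoints(np.array(P,float).reshape(-1,1,3),c["rv"],c["tv"],c["K"],c["D"])[0].reshape(-1,2)
def back(c,uv,z):
    u=cv2.undistortPoints(np.array(uv,float).reshape(-1,1,2),c["K"],c["D"]).reshape(-1,2)
    M=cv2.Rodrigues(c["rv"])[0];o=-M.T@np.ravel(c["tv"]);d=np.c_[u,np.ones(len(u))]@M
    return o+d*((z-o[2])/d[:,2])[:,None]
def box(hx,hy,z0,z1): return np.array([[x,y,z] for x in(-hx,hx) for y in(-hy,hy) for z in(z0,z1)])
def cyl(r,z0,z1): 
    t=np.linspace(0,6.283,40);return np.array([[r*np.cos(a),r*np.sin(a),z] for a in t for z in(z0,z1)])
def place(P,x,y,th):
    c,s=np.cos(th),np.sin(th);return P@np.array([[c,s,0],[-s,c,0],[0,0,1]])+[x,y,0]
def hullmask(c,P,S=8):
    m=np.zeros((400,640),np.uint8);h=cv2.convexHull(proj(c,P).astype(np.float32))
    M=np.zeros((1600,2560),np.uint8);cv2.fillConvexPoly(M,np.round((h+.5)*4*16-8).astype(np.int32),255,shift=4)
    return cv2.resize(M,(640,400),interpolation=cv2.INTER_AREA)/255.
def fit(views,P,x0,steps):
    f=lambda v:sum(np.abs(hullmask(c,place(P,*v))-m).sum()/m.sum() for c,m in views)
    x0=np.array(x0);sim=np.vstack([x0]+[x0+np.eye(3)[i]*s for i,s in enumerate(steps)])
    r=minimize(f,x0,method="Nelder-Mead",options=dict(initial_simplex=sim,xatol=1e-4,fatol=1e-4));return r.x,r.fun
E
python3 - <<'E'
from h import *
C={n:cam(n) for n in("scene","top")}
def m(n,t,uv):
    for o in outline_of(n,t):
        l,tp,w,h=o["rect"]
        if abs(l+w/2-uv[0])<8 and abs(tp+h/2-uv[1])<8: return o["mask"].astype(float)
out={}
for t,P,uv,st in(("brace",box(.06,.06,0,.034),dict(scene=(244,190),top=(399.5,214)),(.01,.01,.3)),
             ("cap",cyl(.026,.1415,.1685),dict(scene=(381,262),top=(251.4,196.7)),(.01,.01,0)),
             ("cup",cyl(.04,0,.085),dict(scene=(188,156),top=(455,204)),(.01,.01,0))):
    ms={n:m(n,t,uv[n]) for n in C}
    ct=np.argwhere(ms["top"]>0).mean(0)[::-1];x0=list(back(C["top"],[ct],P[:,2].mean())[0,:2])
    for sel in(["scene"],["top"],["scene","top"]):
        best=min((fit([(C[n],ms[n]) for n in sel],P,x0+[a],st) for a in((0.1,.4,.8,1.2) if t=="brace" else(0,))),key=lambda r:r[1])
        print(t,sel,np.round(best[0],4),round(best[1],3))
s=np.array([[232,65],[296,88],[253,204],[182,180]])/2.353+[160,140]
p=back(C["top"],s,.008);print("plate top",p.round(4)[:,:2])
s=np.array([[388,410],[445,492],[581,406],[527,345]])*250/571+[150,120]
p=back(C["scene"],s,.008);print("plate scene",p.round(4)[:,:2])
E
```

```text
brace ['scene'] [ 0.5394 -0.2253  0.3954] 0.025
brace ['top'] [ 0.539  -0.2246  0.3927] 0.034
brace ['scene', 'top'] [ 0.5391 -0.225   0.3894] 0.061
cap ['scene'] [0.5505 0.2085 0.    ] 0.097
cap ['top'] [0.551  0.2095 0.    ] 0.068
cap ['scene', 'top'] [0.5511 0.2092 0.    ] 0.17
cup ['scene'] [ 0.556  -0.4098  0.    ] 0.218
cup ['top'] [ 0.5639 -0.4034  0.    ] 0.147
cup ['scene', 'top'] [ 0.5624 -0.4018  0.    ] 0.381
plate top [[0.6739 0.2114]
 [0.6439 0.1232]
 [0.4842 0.175 ]
 [0.5142 0.2713]]
plate scene [[0.6447 0.1279]
 [0.6744 0.223 ]
 [0.5166 0.2735]
 [0.4953 0.1926]]
```

Call:
move_arm(series=[[3,-3.2,0.5,0,0,0],[3,-3.2,0.5,0,0,0],[3,-3.2,0.5,0,0,0],[3,-3.2,0.5,0,0,0],[3,-3.2,0.5,0,0,0],[3,-3.2,0.5,0,0,0],[3,-3.2,0.5,0,0,0],[3,-3.2,0.5,0,0,0]], grip=1)

```text
clock: 2.0
position: [0.4441, 0.3337, 0.2862]
ee_rot: [0.517, 3.098, 0.001]
force: [0.6, 0.0, -0.3]
width: 1.003
```

```bash
python3 - <<'E'
from h import *
s=monitor.observe();print({k:np.round(s[k],3) for k in("clock","joints","position","ee_rot","force")})
c=cam("wrist");cv2.imwrite("pics/w1.png",c["img"][:,:,::-1])
print(proj(c,[[.551,.209,.1685],[.551,.209,.05]]))
d=imaging.get_image("wrist");print(np.round(d["mount"],3),c["K"])
for t in("jar","cap","fork_stand"): print(t,[(round(o["p"],2),o["rect"]) for o in outline_of("wrist",t)])
E
```

```text
{'clock': np.float64(2.0), 'joints': array([-0.853,  0.287,  0.146,  1.695, -0.045,  1.162,  0.545]), 'position': array([0.444, 0.334, 0.286]), 'ee_rot': array([5.170e-01, 3.098e+00, 1.000e-03]), 'force': array([ 0.566,  0.005, -0.251])}
[[237.7508071  326.32638989]
 [259.65459812 266.04361609]]
[[-0.    -0.959 -0.284  0.076]
 [ 1.    -0.     0.001  0.   ]
 [-0.001 -0.284  0.959 -0.14 ]
 [ 0.     0.     0.     1.   ]] [[307.66714552   0.         320.47756748]
 [  0.         307.66714552 191.8524457 ]
 [  0.           0.           1.        ]]
jar [(0.79, [238.7, 241.4, 50.0, 57.6])]
cap [(0.91, [198.1, 148.9, 42.8, 40.3]), (0.9, [342.6, 233.7, 41.2, 28.7]), (0.63, [219.7, 295.8, 53.1, 38.1])]
fork_stand [(0.88, [234.8, 210.6, 70.5, 114.6])]
```

View pics/w1.png

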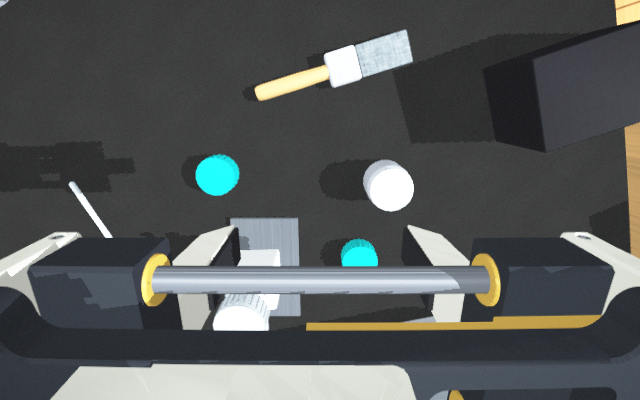

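The wrist view shows the jar at about (245,300), partly hidden by the gripper, with its body near (262,268) roughly square to the fork. I'll move past it for a clear look.

Call:
move_arm(series=[[3.5,-2.8,0.3,0,0,0],[3.5,-2.8,0.3,0,0,0],[3.5,-2.8,0.3,0,0,0],[3.5,-2.8,0.3,0,0,0],[3.5,-2.8,0.2,0,0,0],[2.5,-1.7,0,0,0,0],[0,0,0,0,0,0]])

```text
clock: 2.95
position: [0.6453, 0.1756, 0.2987]
ee_rot: [0.522, 3.097, -0.003]
force: [-0.4, -0.9, 0.2]
width: 0.997
```

```bash
python3 - <<'E'
from h import *
s=monitor.observe();print({k:np.round(s[k],3) for k in("clock","joints","position","ee_rot","force")})
c=cam("wrist");cv2.imwrite("pics/w2.png",c["img"][:,:,::-1])
import pickle;pickle.dump(c,open("w2.pkl","wb"))
print(proj(c,[[.551,.209,.1685],[.551,.209,.05]]))
for t in("jar","cap","fork_stand"): 
  for o in outline_of("wrist",t):
    print(t,round(o["p"],2),o["rect"])
    l,tp,w,h=o["rect"]
    if t=="cap" and o["p"]>.4: print(fit([(c,o["mask"].astype(float))],cyl(.026,.1415,.1685),[.551,.209,0],(.01,.01,0)))
E
```

```text
{'clock': np.float64(2.95), 'joints': array([-0.497,  0.478,  0.24 ,  1.389, -0.112,  1.289,  0.984]), 'position': array([0.645, 0.176, 0.299]), 'ee_rot': array([ 5.220e-01,  3.097e+00, -3.000e-03]), 'force': array([-0.397, -0.917,  0.17 ])}
[[321.23981287  70.54018943]
 [321.12647078  79.85513986]]
jar 0.47 [306.3, 92.1, 43.2, 13.2]
cap 0.94 [407.8, 65.6, 46.5, 40.2]
(array([ 0.93433333, -0.15766667,  0.        ]), np.float64(1.0))
fork_stand 0.94 [283.3, 32.9, 75.4, 143.6]
```

View pics/w2.png

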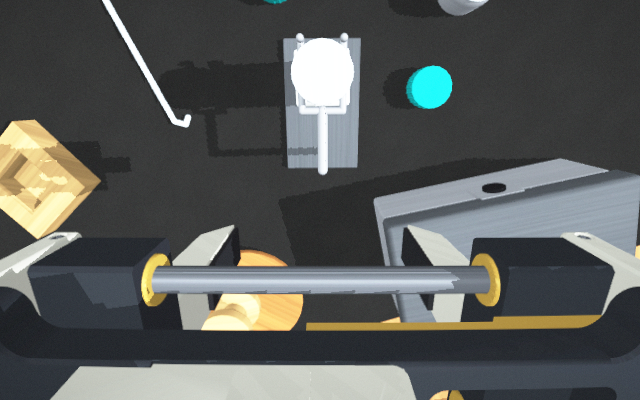

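Wrist view: cap centre at about (323,72), within 2 px of the predicted (321,70.5). The fork axis runs straight in the image, so the tool is square to it. Now I'll move over the cap, descend and grip.

Call:
move_arm(series=[[-3.1,1.1,0,0,0,0],[-3.1,1.1,-2,0,0,0],[-3.1,1.1,-3,0,0,0],[0,0,-3.5,0,0,0],[0,0,-3,0,0,0],[0,0,-2.1,0,0,0],[0,0,0,0,0,0]])

```text
clock: 3.85
position: [0.547, 0.2123, 0.1613]
ee_rot: [-0.512, -3.095, 0.003]
force: [-0.6, 0.2, 0.6]
width: 0.998
```

Call:
move_arm(series=[[0,0,0,0,0,0],[0,0,0,0,0,0],[0,0,0,0,0,0],[0,0,0,0,0,0],[0,0,0,0,0,0],[0,0,0,0,0,0]], grip=0, force=45)

```text
clock: 4.45
position: [0.5501, 0.2109, 0.1641]
ee_rot: [0.518, 3.098, 0.0]
force: [-0.5, -1.3, 4.0]
width: 0.558
```

Call:
move_arm(series=[[0,0,0.4,0,0,0],[0,0,0.5,0,0,0],[0,0,0.5,0,0,0],[0,0,0.2,0,0,0],[0,0,0,0,0,0]])

```text
clock: 4.95
position: [0.5502, 0.2112, 0.1802]
ee_rot: [0.517, 3.098, 0.001]
force: [-0.3, 0.2, -2.9]
width: 0.56
```

```bash
python3 - <<'E'
from h import *
s=monitor.observe();print({k:np.round(s[k],3) for k in("clock","joints","position","ee_rot","force","ft_torque","width")})
c=cam("scene");im=c["img"][230:330,310:430,::-1];cv2.imwrite("pics/s3.png",cv2.resize(im,(720,600),interpolation=cv2.INTER_CUBIC))
E
```

```text
{'clock': np.float64(4.95), 'joints': array([-0.599,  0.439,  0.198,  1.757, -0.103,  0.955,  0.88 ]), 'position': array([0.55 , 0.211, 0.18 ]), 'ee_rot': array([5.170e-01, 3.098e+00, 1.000e-03]), 'force': array([-0.334,  0.162, -2.929]), 'ft_torque': array([-0.004, -0.024, -0.051]), 'width': np.float64(0.56)}
```

View pics/s3.png

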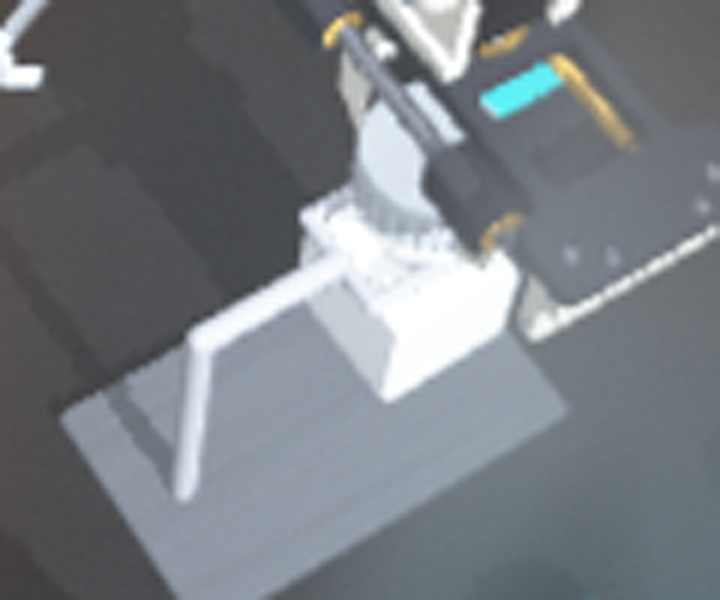

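Lift works: the load is about 3 N, and the body looks roughly square to the fork. Drawing it out along the stand's -x.

Call:
move_arm(series=[[-1.89,0.65,0,0,0,0],[-1.89,0.65,0,0,0,0],[-1.89,0.65,0,0,0,0],[-1.89,0.65,0,0,0,0],[-1.89,0.65,0,0,0,0],[-1.4,0.5,0,0,0,0],[0,0,0,0,0,0]])

```text
clock: 5.7
position: [0.4395, 0.2495, 0.1796]
ee_rot: [-0.513, -3.098, 0.0]
force: [-0.9, 0.5, -2.3]
width: 0.56
```

Call:
move_arm(series=[[0,0,1.5,0,0,0],[0,-3,1.5,0,0,0],[0,-4,1,0,0,0],[0,-4,0,0,0,0],[0,-4,0,0,0,0],[0,-4,0,0,0,0],[0,-2,0,0,0,0],[0,0,0,0,0,0]])

```text
clock: 6.5
position: [0.442, 0.0345, 0.22]
ee_rot: [0.527, 3.096, -0.002]
force: [-0.7, 1.0, -2.9]
width: 0.562
```

```bash
python3 - <<'E'
from h import *
s=monitor.observe();print({k:np.round(s[k],3) for k in("clock","joints","position","ee_rot","force","ft_torque","width")})
c=cam("scene");import pickle;pickle.dump(c,open("s4.pkl","wb"))
x,y,z=s["position"];b=z-.114
u,v=proj(c,[[x,y,b+.028]])[0].astype(int);print(u,v)
im=c["img"][v-50:v+50,u-60:u+60,::-1];cv2.imwrite("pics/s4.png",cv2.resize(im,(720,600),interpolation=cv2.INTER_CUBIC))
for o in outline_of("scene","jar"):print(o["p"],o["rect"])
E
```

```text
{'clock': np.float64(6.5), 'joints': array([-0.461,  0.161,  0.301,  2.047, -0.057,  0.94 ,  1.104]), 'position': array([0.442, 0.035, 0.22 ]), 'ee_rot': array([ 5.270e-01,  3.096e+00, -2.000e-03]), 'force': array([-0.654,  0.976, -2.852]), 'ft_torque': array([0.059, 0.005, 0.014]), 'width': np.float64(0.562)}
344 191
0.9 [325.8, 178.7, 37.2, 34.0]
```

View pics/s4.png

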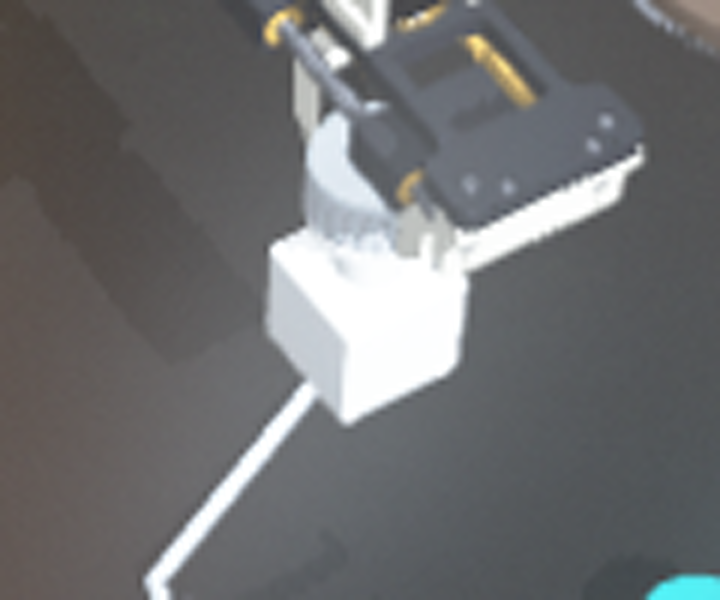

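The jar hangs clear and upright in the gripper. I'll solve its pose from the visible body corners.

```bash
python3 - <<'E'
from h import *
import pickle
from scipy.optimize import least_squares
c=pickle.load(open("s4.pkl","rb"))
q=np.array([[272,250],[268,325],[347,424],[460,360],[467,285],[347,345]])
g=cv2.cvtColor(c["img"],cv2.COLOR_RGB2GRAY)
uv=(q+.5)/6-.5+[284,141]
h=.028
# corners: project at start guess to label
best=[]
for k in range(4):
  P=np.array([[h,-h],[h,h],[-h,h],[-h,-h]]);P=np.roll(P,-k,axis=0)
  for o in(1,-1):
    L,F,Rr=P[0],P[o],P[2*o]
    M=np.array([[*L,.056],[*L,0],[*F,0],[*Rr,0],[*Rr,.056],[*F,.056]])
    f=lambda v:(proj(c,place(M,v[0],v[1],v[2])+[0,0,v[3]])-uv).ravel()
    for t in(-.33,):
      r=least_squares(f,[.442,.035,t,.106]);best.append((r.cost,r.x,r.fun))
best.sort(key=lambda b:b[0])
for b in best[:2]: print(b[0],b[1].round(4),"yaw mod90",(np.degrees(b[1][2])+45)%90-45)
print(best[0][2].round(2))
E
```

```text
1.8382415293779368 [0.4179 0.0177 1.2576 0.0662] yaw mod90 -17.94221481893088
1.8382415293779568 [ 0.4179  0.0177 -1.8839  0.0662] yaw mod90 -17.9422142229636
[ 0.17 -0.52  0.19  0.93 -0.49 -0.08 -0.67  0.84  0.08 -0.51  0.69 -0.58]
```

```bash
python3 - <<'E'
from h import *
import pickle
from scipy.optimize import least_squares
c=pickle.load(open("s4.pkl","rb"))
q=np.array([[272,250],[268,325],[347,424],[460,360],[467,285],[347,345]])
uv=(q+.5)/6-.5+[284,141]
h=.028
F=[-h,-h]
for k in range(4):
  P=np.roll(np.array([[h,-h],[h,h],[-h,h],[-h,-h]]),-k,axis=0)
  L,F,Rr=P[0],P[1],P[2]
  M=np.array([[*L,.056],[*L,0],[*F,0],[*Rr,0],[*Rr,.056],[*F,.056]])
  r=least_squares(lambda v:(proj(c,place(M,v[0],v[1],v[2])+[0,0,.106])-uv).ravel(),[.442,.035,-.33])
  if r.cost<60: print("z fixed",r.cost,r.x.round(4),r.fun.round(1))
m=[o for o in outline_of("scene","jar")][0]["mask"].astype(float)
for z in(.1,.106):
  f=lambda P,v:hullmask(c,place(P,*v))
  B=box(h,h,z,z+.056)
  for t in np.arange(-.5,-.1,.05):
    mm=hullmask(c,place(B,.442,.0345,t));print(z,round(t,2),round(np.abs(mm[190:]-m[190:]).sum(),1),end="; ")
  print(fit([(c,m)],B,[.442,.0345,-.33],(.005,.005,.1)))
s=monitor.observe();print(s["position"],s["ee_rot"])
# tool y heading
y=R.from_rotvec(s["ee_rot"]).as_matrix();print(y.round(3),np.degrees(np.arctan2(y[1,1],y[0,1])))
E
```

```text
z fixed 3.4819283823638276 [ 0.4429  0.0344 -0.3143] [-0.5 -1.2 -0.5  0.9 -0.6  0.6  0.   1.1  0.9 -0.9  0.6 -0.5]
z fixed 3.48192838236371 [ 0.4429  0.0344 -1.8851] [-0.5 -1.2 -0.5  0.9 -0.6  0.6  0.   1.1  0.9 -0.9  0.6 -0.5]
z fixed 3.4819283823713847 [ 0.4429  0.0344 -3.4559] [-0.5 -1.2 -0.5  0.9 -0.6  0.6  0.   1.1  0.9 -0.9  0.6 -0.5]
z fixed 3.481928382363646 [0.4429 0.0344 1.2565] [-0.5 -1.2 -0.5  0.9 -0.6  0.6  0.   1.1  0.9 -0.9  0.6 -0.5]
0.1 -0.5 95.1; 0.1 -0.45 92.4; 0.1 -0.4 94.6; 0.1 -0.35 93.8; 0.1 -0.3 96.4; 0.1 -0.25 98.5; 0.1 -0.2 96.8; 0.1 -0.15 95.8; (array([ 0.44297433,  0.03237706, -0.40581205]), np.float64(0.3550663039782387))
0.106 -0.5 68.6; 0.106 -0.45 61.6; 0.106 -0.4 55.1; 0.106 -0.35 52.5; 0.106 -0.3 55.5; 0.106 -0.25 57.8; 0.106 -0.2 58.6; 0.106 -0.15 63.9; (array([ 0.44802676,  0.03590729, -0.54572201]), np.float64(0.35742377876005893))
[0.44202987 0.03893369 0.21985056] [5.17542566e-01 3.09816633e+00 6.13598132e-04]
[[-0.946  0.325  0.001]
 [ 0.325  0.946  0.   ]
 [-0.     0.    -1.   ]] 71.03284460534131
```

Call:
move_arm(series=[[0.6,-1.6,0,0,0,-6],[1.2,-3.5,0,0,0,-6.5],[1.4,-3.9,0,0,0,-6.5],[1.5,-4,0,0,0,-6.5],[1.5,-4,0,0,0,-6.5],[1.5,-4,0,0,0,-6.5],[1.2,-3.2,0,0,0,-6.5],[0.7,-2,0,0,0,-4]])

```text
clock: 7.45
position: [0.5389, -0.2252, 0.2195]
ee_rot: [1.761, 2.6, -0.002]
force: [-0.5, 0.2, -3.6]
width: 0.561
```

Call:
move_arm(series=[[0,0,-1.5,0,0,0],[0,0,-2,0,0,0],[0,0,-1.5,0,0,0],[0,0,0,0,0,0],[0,0,0,0,0,0],[0,0,0,0,0,0]])

```text
clock: 8.05
position: [0.5384, -0.2232, 0.1706]
ee_rot: [1.754, 2.605, 0.001]
force: [-1.2, -0.4, -2.6]
width: 0.561
```

```bash
python3 - <<'E'
from h import *
s=monitor.observe();print({k:np.round(s[k],4) for k in("clock","joints","position","ee_rot","force","ft_torque","width")})
y=R.from_rotvec(s["ee_rot"]).as_matrix();print(y.round(3),np.degrees(np.arctan2(y[1,1],y[0,1])))
c=cam("scene");import pickle;pickle.dump((c,s),open("s5.pkl","wb"))
x,yy,z=s["position"];b=z-.114
im=c["img"][:,:,::-1].copy()[130:230,180:300];im=cv2.resize(im,(720,600),interpolation=cv2.INTER_CUBIC)
cv2.imwrite("pics/s5.png",im)
B=proj(c,place(box(.028,.028,b,b+.056),x,yy,np.radians(22.5)));print(((B-[180,130]+.5)*6-.5).round(0).tolist())
W=proj(c,place(box(.033,.033,.034,.034),.5391,-.225,.392));print(((W-[180,130]+.5)*6-.5).round(0)[::2].tolist())
E
```

```text
{'clock': np.float64(8.05), 'joints': array([-0.0818,  0.4731,  0.5442,  1.8045, -0.2958,  0.9441,  0.9743]), 'position': array([ 0.5384, -0.2232,  0.1706]), 'ee_rot': array([1.7539e+00, 2.6048e+00, 7.0000e-04]), 'force': array([-1.1974, -0.4385, -2.6008]), 'ft_torque': array([-0.1075,  0.0401, -0.0277]), 'width': np.float64(0.5611)}
[[-0.376  0.927  0.001]
 [ 0.927  0.376 -0.   ]
 [-0.001  0.001 -1.   ]] 22.092576623486554
[[339.0, 248.0], [321.0, 162.0], [458.0, 278.0], [445.0, 193.0], [287.0, 343.0], [267.0, 259.0], [409.0, 375.0], [394.0, 291.0]]
[[336.0, 268.0], [473.0, 303.0], [276.0, 380.0], [417.0, 417.0]]
```

View pics/s5.png

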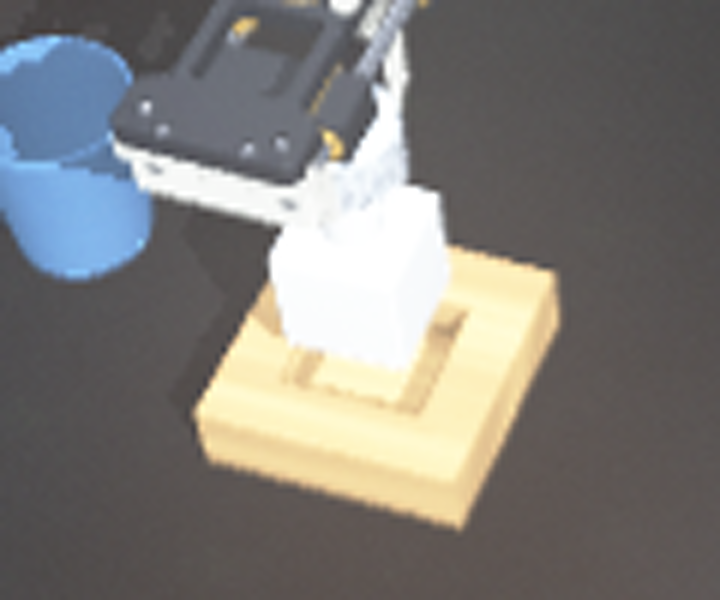

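Picture: the jar is upright over the well, and its body corners (287,343) and (407,370) agree with the prediction to about 1 px. Lowering with force checks.

Call:
move_arm(series=[[0,0,-1,0,0,0],[0,0,-1,0,0,0],[0,0,-0.4,0,0,0],[0,0,-0.3,0,0,0],[0,0,-0.2,0,0,0],[0,0,0,0,0,0]])

```text
clock: 8.7
position: [0.5374, -0.2234, 0.1405]
ee_rot: [-1.756, -2.605, 0.0]
force: [-0.6, -0.5, -2.7]
width: 0.56
```

Call:
move_arm(series=[[0,0,-0.4,0,0,0],[0,0,-0.4,0,0,0],[0,0,-0.4,0,0,0],[0,0,-0.3,0,0,0],[0,0,0,0,0,0],[0,0,0,0,0,0]])

```text
clock: 9.3
position: [0.5375, -0.2234, 0.1257]
ee_rot: [-1.756, -2.605, 0.0]
force: [-0.2, -0.8, -3.4]
width: 0.561
```

Call:
move_arm(series=[[0,0,-0.2,0,0,0],[0,0,-0.2,0,0,0],[0,0,0,0,0,0],[0,0,0,0,0,0]])

```text
clock: 9.7
position: [0.5381, -0.2234, 0.1222]
ee_rot: [1.755, 2.604, 0.001]
force: [0.5, 1.4, 3.5]
width: 0.56
```

Call:
move_arm(series=[[0,0,-0.1,0,0,0],[0,0,0,0,0,0],[0,0,0,0,0,0]], force=60)

```text
clock: 10.0
position: [0.5382, -0.2235, 0.122]
ee_rot: [1.755, 2.604, 0.002]
force: [-2.9, 2.2, 13.0]
width: 0.56
```

Call:
move_arm(series=[[0,0,0,0,0,4],[0,0,0,0,0,4],[0,0,0,0,0,4],[0,0,0,0,0,4],[0,0,0,0,0,0]])

```text
clock: 10.5
position: [0.5384, -0.224, 0.122]
ee_rot: [1.372, 2.823, 0.001]
force: [-1.0, 0.8, 10.0]
width: 0.558
```

```bash
python3 - <<'E'
from h import *
s=monitor.observe();print({k:np.round(s[k],4) for k in("clock","joints","position","force","ft_torque","width")})
y=R.from_rotvec(s["ee_rot"]).as_matrix();print(y[2].round(3),np.degrees(np.arctan2(y[1,1],y[0,1])))
E
```

```text
{'clock': np.float64(10.5), 'joints': array([-1.3000e-03,  5.1930e-01,  4.3310e-01,  1.8458e+00, -2.8530e-01,
        8.3510e-01,  1.2403e+00]), 'position': array([ 0.5384, -0.224 ,  0.122 ]), 'force': array([-1.0229,  0.7853,  9.99  ]), 'ft_torque': array([0.0819, 0.3383, 0.0483]), 'width': np.float64(0.5582)}
[-0.002  0.002 -1.   ] 38.16587645319774
```

Call:
move_arm(series=[[0,0,0,0,0,4],[0,0,0,0,0,4],[0,0,0,0,0,4],[0,0,0,0,0,4],[0,0,0,0,0,4],[0,0,0,0,0,4],[0,0,0,0,0,4]])

```text
clock: 11.2
position: [0.5386, -0.2242, 0.1221]
ee_rot: [0.648, 3.071, -0.001]
force: [0.1, 0.4, 10.4]
width: 0.559
```

```bash
python3 - <<'E'
from h import *
s=monitor.observe();print({k:np.round(s[k],4) for k in("clock","joints","position","force","ft_torque","width")})
y=R.from_rotvec(s["ee_rot"]).as_matrix();print(y[2].round(3),np.degrees(np.arctan2(y[1,1],y[0,1])))
E
```

```text
{'clock': np.float64(11.2), 'joints': array([ 0.0907,  0.5042,  0.2994,  1.8376, -0.1951,  0.8252,  1.6422]), 'position': array([ 0.5386, -0.2242,  0.1221]), 'force': array([ 0.1139,  0.4045, 10.4281]), 'ft_torque': array([-0.0327,  0.2368, -0.1583]), 'width': np.float64(0.559)}
[-0.003  0.    -1.   ] 66.16516451699609
```

Call:
move_arm(series=[[0,0,0,0,0,4],[0,0,0,0,0,4],[0,0,0,0,0,4],[0,0,0,0,0,4],[0,0,0,0,0,4],[0,0,0,0,0,4],[0,0,0,0,0,4],[0,0,0,0,0,0]])

```text
clock: 12.0
position: [0.5391, -0.2238, 0.123]
ee_rot: [-0.114, 3.136, -0.001]
force: [-2.5, 2.9, 18.7]
width: 0.559
```

```bash
python3 - <<'E'
from h import *
s=monitor.observe();print({k:np.round(s[k],4) for k in("clock","joints","position","force","ft_torque","width")})
y=R.from_rotvec(s["ee_rot"]).as_matrix();print(y[2].round(3),np.degrees(np.arctan2(y[1,1],y[0,1])))
E
```

```text
{'clock': np.float64(12.0), 'joints': array([ 0.1835,  0.495 ,  0.1667,  1.8286, -0.1087,  0.8228,  2.0479]), 'position': array([ 0.5391, -0.2238,  0.123 ]), 'force': array([-2.5054,  2.9384, 18.729 ]), 'ft_torque': array([ 0.5588,  0.5891, -0.034 ]), 'width': np.float64(0.5587)}
[-0.004 -0.001 -1.   ] 94.17055063026724
```

Call:
move_arm(series=[[0,0,0,0,0,4],[0,0,0,0,0,4],[0,0,0.2,0,0,0],[0,0,0.2,0,0,0],[0,0,0.2,0,0,0],[0,0,0,0,0,0]])

```text
clock: 12.6
position: [0.5374, -0.2236, 0.1267]
ee_rot: [0.329, -3.124, 0.0]
force: [0.2, -0.9, -0.4]
width: 0.56
```

Call:
move_arm(series=[[0,0,0.3,0,0,0],[0,0,0.3,0,0,0],[0,0,0.3,0,0,0],[0,0,0,0,0,0]])

```text
clock: 13.0
position: [0.5378, -0.2235, 0.1363]
ee_rot: [-0.329, 3.124, -0.001]
force: [0.8, -1.4, 0.3]
width: 0.562
```

Call:
move_arm(series=[[0,0,0.4,0,0,0],[0,0,0.5,0,0,0],[0,0,0.5,0,0,0],[0,0,0.4,0,0,0],[0,0,0.2,0,0,0],[0,0,0,0,0,0],[0,0,0,0,0,0],[0,0,0,0,0,0]])

```text
clock: 13.8
position: [0.5374, -0.2233, 0.1555]
ee_rot: [0.329, -3.124, -0.0]
force: [-0.3, 0.4, -0.8]
width: 0.557
```

```bash
python3 - <<'E'
from h import *
s=monitor.observe();print({k:np.round(s[k],4) for k in("clock","joints","position","ee_rot","force","ft_torque","width")})
c=cam("scene");t=cam("top");w=cam("wrist");x,y,z=s["position"]
a=cv2.resize(c["img"][125:225,180:280,::-1],(560,560),interpolation=cv2.INTER_CUBIC)
cv2.imwrite("pics/s6.png",a)
f=lambda P:((proj(c,P)-[180,125]+.5)*5.6-.5).round(0).tolist()
print("lip",f([[.5391,-.225,.118]]),"seal",f([[.5391,-.225,.125]]),"rim c",f([[x,y,z-.0225]]))
print("cap L/R",f([[x,y+.026,z-.0225],[x,y-.026,z-.0225]]))
print("lip ext",f(cyl(.016,.118,.118)[::20]+[.5391,-.225,0]))
for n in("jar","cap","tent_peg","cup","tin"):print(n,[(round(o["p"],2),o["rect"]) for cc in("scene","top") for o in outline_of(cc,n)])
E
```

```text
{'clock': np.float64(13.8), 'joints': array([ 0.2032,  0.4542,  0.1374,  1.7966, -0.0771,  0.8963,  2.1561]), 'position': array([ 0.5374, -0.2233,  0.1555]), 'ee_rot': array([ 3.2940e-01, -3.1239e+00, -4.0000e-04]), 'force': array([-0.2873,  0.3947, -0.8461]), 'ft_torque': array([ 0.0261, -0.004 , -0.0286]), 'width': np.float64(0.557)}
lip [[327.0, 230.0]] seal [[325.0, 219.0]] rim c [[329.0, 207.0]]
cap L/R [[371.0, 236.0], [287.0, 178.0]]
lip ext [[301.0, 251.0], [354.0, 247.0], [351.0, 208.0], [299.0, 215.0]]
jar [(0.7, [226.2, 164.6, 28.6, 35.0]), (0.4, [386.9, 218.1, 11.2, 3.4]), (0.29, [316.4, 209.6, 15.3, 59.9])]
cap [(0.83, [225.8, 149.1, 16.9, 22.5]), (0.82, [392.9, 332.0, 28.7, 28.0]), (0.56, [390.7, 235.4, 20.1, 23.8]), (0.72, [207.2, 179.0, 21.0, 19.5]), (0.56, [249.8, 237.3, 19.1, 16.6])]
tent_peg [(0.61, [305.9, 190.4, 40.6, 52.0]), (0.61, [226.0, 166.4, 31.1, 32.6]), (0.67, [318.9, 210.6, 10.8, 60.0])]
cup [(0.81, [175.4, 137.8, 29.6, 38.3]), (0.58, [448.2, 189.5, 22.8, 30.5])]
tin [(0.77, [442.3, 310.5, 36.3, 34.8]), (0.64, [182.9, 209.7, 18.6, 21.6]), (0.52, [239.2, 170.1, 45.9, 58.3])]
```

View pics/s6.png

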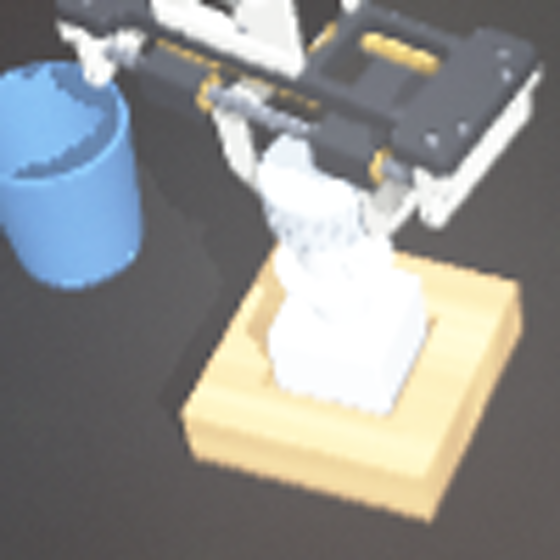

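Cap is off and held, with the jar seated. I'll raise it slightly and check the centring with an overlay of the predicted rim, collar and lip circles.

Call:
move_arm(series=[[0,0,0.15,0,0,0],[0,0,0,0,0,0],[0,0,0,0,0,0]])

```text
clock: 14.75
position: [0.5376, -0.2234, 0.1573]
ee_rot: [-0.33, 3.124, -0.0]
force: [0.2, -1.0, -0.7]
width: 0.558
```

```bash
python3 - <<'E'
from h import *
s=monitor.observe();c=cam("scene");x,y,z=s["position"];print(x,y,z,s["force"])
S=14;o=np.array([215,140])
a=cv2.resize(c["img"][140:182,215:265,::-1],None,fx=S,fy=S,interpolation=cv2.INTER_CUBIC)
a=np.clip((a.astype(float)-120)*1.8,0,255).astype(np.uint8)
def dr(P,col):
    q=((proj(c,P)-o+.5)*S-.5).round().astype(int);cv2.polylines(a,[q],True,col,1)
t=np.linspace(0,6.28,60);ci=lambda r,z,p:np.c_[p[0]+r*np.cos(t),p[1]+r*np.sin(t),0*t+z]
dr(ci(.026,z-.0227,(x,y)),(0,0,255));dr(ci(.026,z+.0043,(x,y)),(0,0,255))
for zz in(.094,.098):dr(ci(.0255,zz,(.5391,-.225)),(0,160,0))
dr(ci(.016,.118,(.5391,-.225)),(255,0,0))
cv2.imwrite("pics/s7.png",a);print(a.shape)
E
```

```text
0.5375844234988102 -0.22340447946331807 0.1573307021350392 [ 0.22059051 -0.99823909 -0.74508635]
(588, 700, 3)
```

View pics/s7.png

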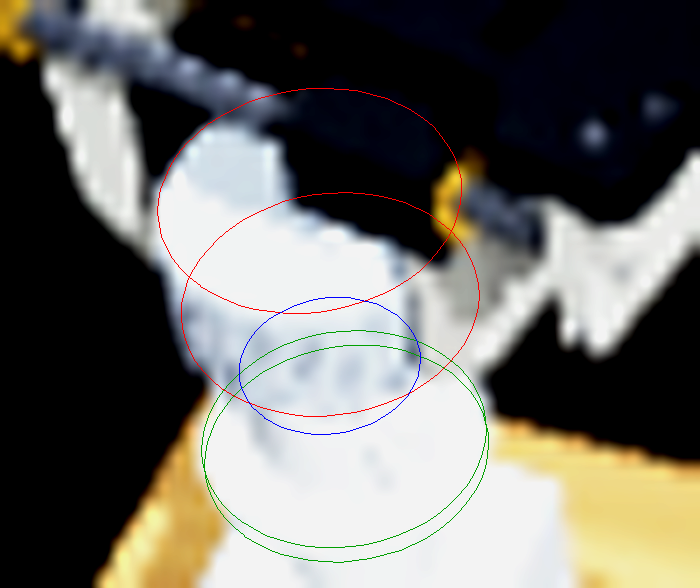

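```bash
python3 - <<'E'
from h import *
s=monitor.observe();print(s["clock"],s["position"],np.abs(s["dq"]).max(),s["width"]);print(workorder.sign_off())
E
```

```text
14.8 [ 0.53756402 -0.22338176  0.15728273] 0.0021731784705588224 0.5548462937159476
the job is handed in; nothing more can be done
None
```

The job is done and handed in at 14.8 s of the 51 s allowed. I lifted the jar about 16 mm by its cap and drew it off the fork along the stand's -x. I turned it 49° clockwise to match the block and lowered it into the well. Then I turned the cap about 80° anticlockwise, lifted it straight up and stopped there, still gripping it.

**Seating:** the jar met the floor at the height worked out beforehand (TCP 0.122 m). It was still seated and upright in the last pictures.

**Cap release:** the turning resistance fell to almost zero and the seal's upward push appeared, about 19 N. After the lift only about 1 N hung from the gripper, roughly the cap alone.

**Final pose:**
- The rim is about 16.5 mm above the lip, worked out from arm heights.
- The arm was level and still at hand-in.
- The circle overlay agreed with the picture to about 1–2 mm, so the centring is only known to that accuracy; one picture pixel is about 2.5 mm.

**Bystanders:** the cup, tin and tent peg showed up where they were at the start, to within a few pixels. The cup in the top view was partly hidden by the gripper, and the network also gave a few false hits there and elsewhere.

No check failed.

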